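# Gap gauge under the bowl case door

### The job

Check the gap under the glass lift door of the bowl case: from the three gap gauges on the wooden board pick up the one that goes under the door with a drag, just lifting it, instead of passing loosely or jamming. Lay it flat on the counter and slide it in, square to the door and near the middle, until its tip is about 5 cm behind the door's lower edge, then let go and leave it there with the door resting on it. Leave the other two gauges where they lie.

Things in the scene. Friction and masses are not known exactly. Their poses are not given: they have to be found in the camera images.
- gauge_mid: Aluminium tongue 12 mm thick, 40 wide, reaching 150 mm from handle centre to tip, its last 25 mm sloping to a 3 mm tip. Handle: upright grey fin 36 mm long (along tongue), 14 thick, top 60 mm above the underside. 140 g. Origin: underside below the handle; x to the tip, z up. Lies flat on a 10 mm board in one of three places, tongues about parallel, pointing to the robot's left.
- gauge_thin: Like gauge_mid in make, length, height and axes, but the tongue is 5 mm thick and 28 wide, and the handle is a round post 16 mm across; 80 g.
- gauge_thick: Like gauge_mid in make, length, height and axes, but the tongue is 20 mm thick and 52 wide, and the handle is a square post 22 by 22 mm; 200 g.
- door_lip (a point): Middle of the glass door's rounded lower edge (lowest line; 16 mm thick, 236 wide), on a white case 266 wide, 200 deep, 192 high at the robot's left, facing right. x level, square through the door into the case; y along the edge. The edge hangs 8 mm above the counter and can ride up 7 mm; door 0.4 kg, sinks by itself, drag about 5 to 20 N. Counter clear 190 mm behind it, under a shelf 60 mm up.
Mind the look-alikes: they are no part of the job. Leave any yellow look-alike of the gauge_mid alone.

How it is judged:
By the outcome, as a careful person would: the job done as asked, in the order asked, and still so for the second after the job is handed in, with the robot touching nothing.
It also fails if it takes over 42 s, if anything falls off the work surface, if the arm or the gripper's body presses on something with over 40 N, if the wrist force passes 120 N, or if a joint passes its speed limit or range.

### The arm

A 7-joint arm with a two-finger parallel gripper is mounted at the origin on the work surface. World frame = base frame: x ahead of the robot, y to its left, z up, the work surface at z = 0. Lengths are in mm, angles in rad, forces in N, time in s.
With the tool pointing down it reaches from about 400 to 850 mm from the base axis. Payload 4.5 kg.
Tool frame: the origin (TCP) lies at the very end of the fingers, on their centre line; the grasp point (between the pads) lies tcp_to_grasp behind it (tcp_to_grasp is the distance from the TCP to the grasp point, in mm); z points along the fingers, y is the line along which they close (so a half turn about z gives the same grasp; the last joint's range is limited). The gripper opens to 88 mm and grips with 3 to 60 N. Pads are 18 mm wide; open, the fingers measure 123 mm over their backs; the gripper's body (75 mm by 187 mm) begins 45 mm behind the grasp point.
Start: joints at [-1.107, 0.689, -0.195, 1.565, 0.157, 0.902, -0.215], TCP at [260.415, 568.188, 238.743] pointing down, gripper open.
Joint ranges: [-3.01, 3.01], [-0.46, 2.08], [-1.47, 1.51], [0.13, 2.56], [-1, 4.14], [0.04, 2.09], [-2.66, 2.66]. Speed limits (rad/s): [2.57, 2.57, 3.14, 3.14, 3.14, 3.14, 3.14].

### API

Orientations are given as a 3x3 rotation matrix whose columns are the frame's x, y, z axes.
In Python, from plant import get_obs, read_camera, calibration, hand_in, tcp_to_grasp gives the robot as it stands.
- The arm moves only by the tool jog_arm, never from a script. Its argument "increments" is a list of rows, each an object with "jaw": the closure, from 0 (fully open) to 1 (shut); "linear": the shift along the tool's x, y, z in cm, a list of three; "rot": the turn, a rotation vector about the tool's x, y, z in units of 5 degrees (1.0 is 5 degrees), a list of three. A call has 1 to 5 rows; each row is the pose to reach, as a shift and turn from the pose commanded when the call began, along the tool's axes at that moment; what a row does not reach only later rows make up. A row lasts 1/12 s, in which the tool goes at most 41.7 mm and 7.16 degrees, less where a joint would pass 70% of its speed; a pose out of reach is approached as far as the arm can. A call with a gripper value outside its range is refused whole. The fingers move at their own pace and stop on an object; "squeeze" is the grip in N (left out, the last holds). Time passes only in rows, so rows that repeat a pose let the fingers close. It gives the time, the measured TCP pose, the force, the opening and the grip force at its end, in the units of the state.
- get_obs(): the state, without advancing time (a new reading comes with each control period).
- read_camera(name): name is "scene" or "top"; returns the picture (480x640x3 uint8, red, green, blue); there is no depth.
- calibration(name): a dict with "camera_matrix" (3x3 intrinsics, pixels), "k1" (the pictures are not rectified: a ray, as slopes to the right and down, at radius r is drawn at 1 + k1 r^2 times it, then the intrinsics apply), "world_to_cam" (4x4, takes a point from world to camera coordinates). Camera axes: x right, y up, looking along -z (the intrinsics and any distortion apply to the point x, -y, -z); pixel columns grow to the right and rows downward; lengths in mm; the calibration is good to about 2 mm. A picture is of the moment at which its call begins. calibration takes no time and is no camera call.
- hand_in(): hands the job in; it is judged then, once.
The state is a dict: "clock": time; "joint_positions": joint angles; "joint_vel": joint speeds; "effort": joint torques, N m; "eef_pos": TCP position; "orientation": TCP orientation; "ft_force": force on the tool from outside, world axes, zero at the start; "moment": the same for the moment, N m; "gripper_width": finger opening in mm; "finger_force": force on a finger pad.
Only numpy, scipy, OpenCV 4.12 (cv2) and the standard library are available. Lean on these libraries where they do the work, as an engineer would, in place of code of your own. Each camera call takes 0.05 s, during which the arm holds its last target. There are 200 camera calls.

## Working session

There is one attempt and no reset: what is moved stays moved. The work goes in short steps, Python scripts to look and compute and a tool call to move; the robot and the scene stay as the last step left them, time stands still between calls to the robot, and variables do not carry over. Pictures are saved under pics/ and viewed, at most 10 in all, crops included, and the job is handed in when it is done.

Besides the shell and the picture viewer there is one more tool, called after ">>>" as name([rows], argument=value, ...), one row to a line, values as JSON. jog_arm: Moves the arm, as the interface text tells. Its arguments: {"type":"object","properties":{"increments":{"type":"array"},"squeeze":{"type":"number"}},"required":["increments"]}

```bash
mkdir -p pics
cat > h.py <<'E'
import numpy as np, cv2
from plant import *
def px2w(name,uv,z):
    c=calibration(name);K=np.array(c["camera_matrix"]);T=np.array(c["world_to_cam"])
    out=[]
    for u,v in uv:
        d=np.array([(u-K[0,2])/K[0,0],(v-K[1,2])/K[1,1]])
        s=d.copy()
        for _ in range(30): s=d/(1+c["k1"]*(s@s))
        r=T[:3,:3].T@np.array([s[0],-s[1],-1]);o=-T[:3,:3].T@T[:3,3]
        out.append(o+r*(z-o[2])/r[2])
    return np.array(out)
def w2px(name,P):
    c=calibration(name);K=np.array(c["camera_matrix"]);T=np.array(c["world_to_cam"])
    p=np.atleast_2d(P)@T[:3,:3].T+T[:3,3]
    s=np.c_[p[:,0],-p[:,1]]/-p[:,2:]
    s=s*(1+c["k1"]*(s**2).sum(1,keepdims=True))
    return s*[K[0,0],K[1,1]]+[K[0,2],K[1,2]]
E
python3 - <<'E'
from h import *
for n in("top","scene"):
    cv2.imwrite(f"pics/{n}0.png",read_camera(n)[:,:,::-1])
    T=np.array(calibration(n)["world_to_cam"]);print(n,-T[:3,:3].T@T[:3,3],-T[2,:3])
o=get_obs();print(o["eef_pos"],o["orientation"],tcp_to_grasp)
E
```

```text
top [ 253.9296062     9.4921459  1034.55110154] [ 0.15893958  0.01270573 -0.98720655]
scene [1174.18968388  400.34619923 1027.67348668] [-0.58928054 -0.28564431 -0.75574848]
[260.24149155 567.64756038 238.00603828] [[-9.09072123e-01  4.16638405e-01 -5.60286347e-04]
 [ 4.16638766e-01  9.09070897e-01 -1.49744640e-03]
 [-1.14553666e-04 -1.59472379e-03 -9.99998722e-01]] 18.700000000000003
```

View pics/top0.png

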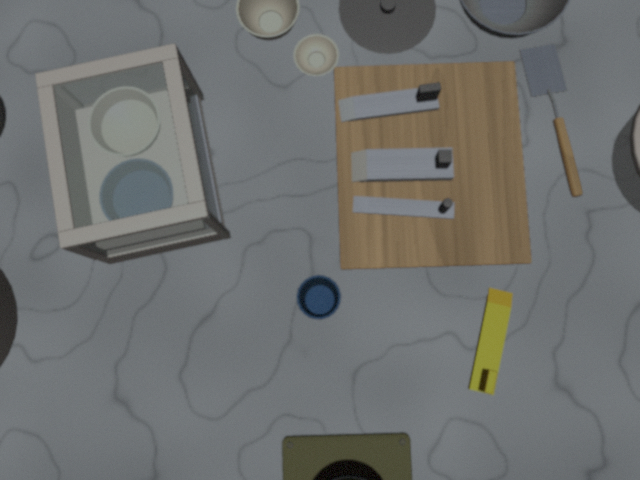

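View pics/scene0.png

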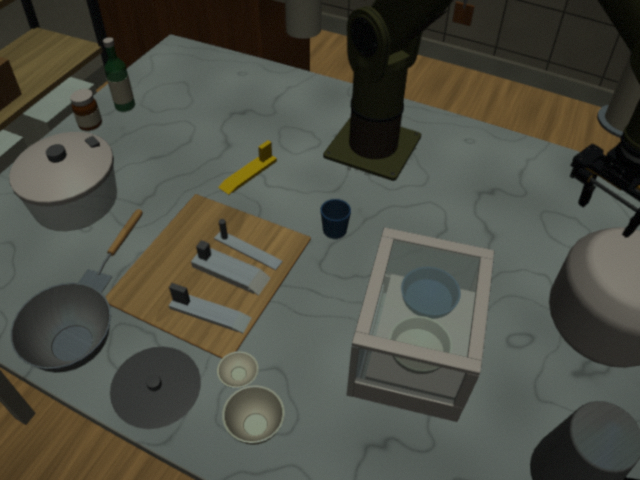

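The board's three gauges in the top picture are: (390,104) with a fin at (428,92), (403,164) with a square post at (443,157), and (403,207) with a round post at (446,205). The gap is 8 mm and can open to 15 mm, so the 12 mm gauge_mid fits, and that is the fin one at (390,104). The yellow piece at (490,340) is the look-alike, so I'll leave it. I'll confirm with a crop.

Run:
```python
from h import *
im=cv2.imread("pics/top0.png");a=cv2.resize(im[70:225,330:470],None,fx=5.0,fy=5.0,interpolation=cv2.INTER_CUBIC)[:600]
a=cv2.resize(im[75:195,325:470],None,fx=5,fy=5,interpolation=cv2.INTER_CUBIC)
b=cv2.resize(im[40:265,30:240],None,fx=2.6,fy=2.6,interpolation=cv2.INTER_CUBIC)
cv2.imwrite("pics/g.png",cv2.convertScaleAbs(a,alpha=1.4));cv2.imwrite("pics/c.png",cv2.convertScaleAbs(b,alpha=1.6))
```

```text
(no output)
```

View pics/g.png

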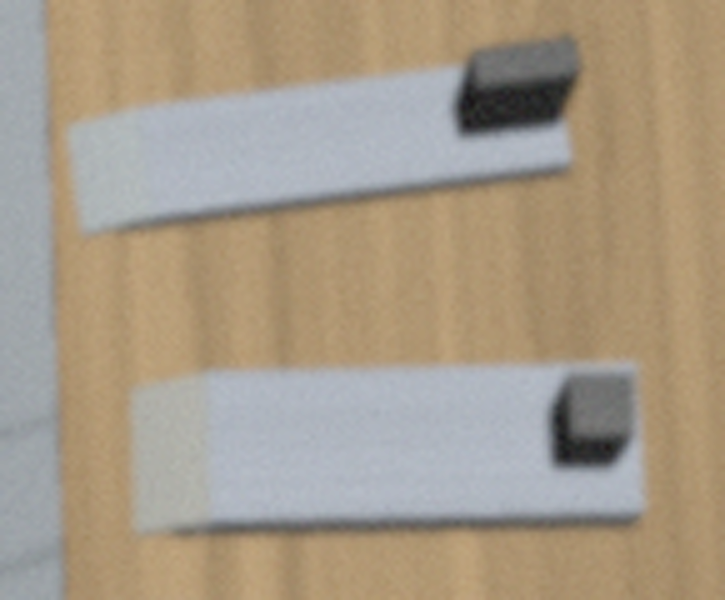

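View pics/c.png

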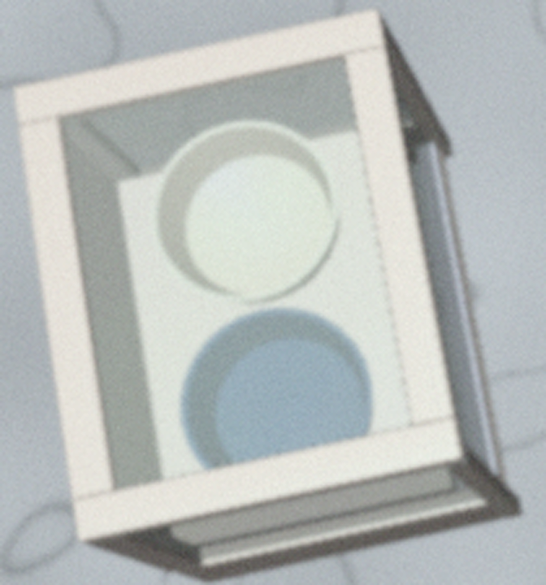

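The crop confirms it: the fin gauge, of middle width, has its fin top at about (430,87) and its tip at about (341,111). In the case crop the front top corners are at (175,45) and (208,215), with the door glass as a strip from (197,98) to (223,225).

Run:
```python
from h import *
np.set_printoptions(precision=1,suppress=True)
g=lambda p:[(325+u/5,75+v/5) for u,v in p]
c=lambda p:[(30+u/2.6,40+v/2.6) for u,v in p]
f=px2w("top",g([(472,50),(575,37),(577,70),(480,85)]),70);print("fin",f,f.mean(0))
t=px2w("top",g([(70,126),(85,235)]),11.5);print("tip",t,t.mean(0))
print("tongue top edge",px2w("top",g([(455,67),(145,106),(568,158),(145,215)]),22))
print("post thick",px2w("top",g([(600,405)]),80))
k=px2w("top",c([(17,88),(378,12),(462,455),(82,540)]),192);print("case top",k,np.linalg.norm(np.roll(k,-1,0)-k,axis=1))
x=(k[0]-k[1]+k[3]-k[2]);x/=np.linalg.norm(x);y=(k[1]-k[2]);y/=np.linalg.norm(y);print("into",x,"along",y)
print("front base z0",px2w("top",c([(450,150),(520,510),(210,580)]),0))
m=(k[1]+k[2])/2
print("front mid",m)
e=px2w("top",c([(430,150),(445,150),(488,480),(503,480)]),8);print("strip", e,(e-m)@x)
# rows profile across door at mid
im=cv2.imread("pics/top0.png")
fr=[m-np.array([0,0,192])-x*s for s in(-20,0,20)];print(w2px("top",np.array(fr)))
for z in(0,8,60,120,192):print(z,w2px("top",np.array([m*[1,1,0]+[0,0,z]])))
```

```text
fin [[ 662.2 -139.8   70. ]
 [ 665.6 -174.    70. ]
 [ 654.1 -173.9   70. ]
 [ 650.  -141.8   70. ]] [ 658.  -157.4   70. ]
tip [[664.   -7.5  11.5]
 [624.  -11.4  11.5]] [644.   -9.4  11.5]
tongue top edge [[ 676.5 -141.    22. ]
 [ 666.1  -33.5   22. ]
 [ 642.1 -178.    22. ]
 [ 626.7  -32.    22. ]]
post thick [[ 536.7 -172.4   80. ]]
case top [[650.3 438.2 192. ]
 [687.  232.8 192. ]
 [429.9 184.4 192. ]
 [390.3 389.9 192. ]] [208.7 261.6 209.3 264.5]
into [-0.2  1.   0. ] along [1.  0.2 0. ]
front base z0 [[682.5 232.9   0. ]
 [431.9 186.    0. ]
 [392.1 390.2   0. ]]
front mid [558.4 208.6 192. ]
strip [[679.7 244.8   8. ]
 [679.3 234.6   8. ]
 [451.  205.5   8. ]
 [450.7 195.6   8. ]] [13.5  3.5 16.5  6.9]
[[205.5 167.2]
 [216.7 164.8]
 [228.  162.4]]
0 [[216.7 164.8]]
8 [[215.8 163.5]]
60 [[209.7 154.7]]
120 [[201.9 143.3]]
192 [[191.1 127.6]]
```

>>> jog_arm([
  {"jaw": 0, "linear": [-13.3, -9.9, 0], "rot": [0, 0, 2.4]},
  {"jaw": 0, "linear": [-26.6, -19.7, 0], "rot": [0, 0, 4.8]},
  {"jaw": 0, "linear": [-26.6, -19.7, 0], "rot": [0, 0, 4.8]},
  {"jaw": 0, "linear": [-26.6, -19.7, 0], "rot": [0, 0, 4.8]},
  {"jaw": 0, "linear": [-26.6, -19.7, 0], "rot": [0, 0, 4.8]},
], squeeze=40)

```text
clock: 0.52
eef_pos: [361.3, 383.7, 238.5]
orientation: [[-0.66, 0.751, -0.0], [0.751, 0.66, -0.001], [-0.001, -0.001, -1.0]]
ft_force: [0.8, 0.1, 0.1]
gripper_width: 88.1
finger_force: 0.0
```

```bash
cat > go.py <<'E'
import sys
from h import *
def go(x,y,z,ang):
    o=get_obs();R=np.array(o["orientation"]);p=np.array(o["eef_pos"])
    a=np.radians(90+ang);X=np.array([np.cos(a),np.sin(a),0]);Z=np.array([0,0,-1.]);D=np.c_[X,np.cross(Z,X),Z]
    from scipy.spatial.transform import Rotation as Ro
    print(o["clock"],p.round(1),"lin cm",(R.T@(np.array([x,y,z])-p)/10).round(2),"rot",(np.degrees(Ro.from_matrix(R.T@D).as_rotvec())/5).round(2),"F",np.round(o["ft_force"],1),"w",round(o["gripper_width"],1),np.round(o["joint_positions"],2))
if __name__=="__main__": go(*map(float,sys.argv[1:5]))
E
python3 go.py 658 -157 150 5.5
```

```text
0.5167 [361.3 383.7 238.5] lin cm [-60.21 -13.38   8.89] rot [-0.    0.01  7.16] F [0.8 0.1 0.1] w 88.1 [-0.84  0.56 -0.1   1.86  0.08  0.72 -0.26]
```

>>> jog_arm([
  {"jaw": 0, "linear": [-60, -13.4, 0], "rot": [0, 0, 7.2]},
  {"jaw": 0, "linear": [-60, -13.4, 0], "rot": [0, 0, 7.2]},
  {"jaw": 0, "linear": [-60, -13.4, 0], "rot": [0, 0, 7.2]},
  {"jaw": 0, "linear": [-60, -13.4, 0], "rot": [0, 0, 7.2]},
  {"jaw": 0, "linear": [-60, -13.4, 0], "rot": [0, 0, 7.2]},
])

```text
clock: 0.93
eef_pos: [461.6, 201.1, 238.6]
orientation: [[-0.091, 0.996, -0.0], [0.996, 0.091, -0.0], [0.0, -0.0, -1.0]]
ft_force: [0.1, 1.1, 0.2]
gripper_width: 88.3
finger_force: 0.0
```

```bash
python3 go.py 658 -157 150 5.5
```

```text
0.9333 [461.6 201.1 238.6] lin cm [-37.45  16.3    8.86] rot [-0.   -0.   -0.06] F [0.1 1.1 0.2] w 88.3 [-0.54  0.53  0.06  1.93 -0.05  0.68 -0.36]
```

>>> jog_arm([
  {"jaw": 0, "linear": [-37.4, 16.3, 0], "rot": [0, 0, 0]},
  {"jaw": 0, "linear": [-37.4, 16.3, 0], "rot": [0, 0, 0]},
  {"jaw": 0, "linear": [-37.4, 16.3, 0], "rot": [0, 0, 0]},
  {"jaw": 0, "linear": [-37.4, 16.3, 0], "rot": [0, 0, 0]},
  {"jaw": 0, "linear": [-37.4, 16.3, 0], "rot": [0, 0, 0]},
])

```text
clock: 1.35
eef_pos: [563.0, 19.1, 238.5]
orientation: [[-0.097, 0.995, -0.001], [0.995, 0.097, 0.0], [0.0, -0.001, -1.0]]
ft_force: [0.6, 0.7, 0.2]
gripper_width: 88.0
finger_force: 0.0
```

>>> jog_arm([
  {"jaw": 0, "linear": [-18.5, 8.1, 9], "rot": [0, 0, 0]},
  {"jaw": 0, "linear": [-18.5, 8.1, 9], "rot": [0, 0, 0]},
  {"jaw": 0, "linear": [-18.5, 8.1, 9], "rot": [0, 0, 0]},
  {"jaw": 0, "linear": [-18.5, 8.1, 9], "rot": [0, 0, 0]},
  {"jaw": 0, "linear": [-18.5, 8.1, 9], "rot": [0, 0, 0]},
])

```text
clock: 1.77
eef_pos: [655.7, -146.6, 152.6]
orientation: [[-0.097, 0.995, -0.001], [0.995, 0.097, 0.001], [0.001, -0.001, -1.0]]
ft_force: [-0.0, 0.7, 0.8]
gripper_width: 87.9
finger_force: 0.0
```

```bash
python3 go.py 658 -157 110 5.5
python3 - <<'E'
from h import *
im=read_camera("top")[:,:,::-1];s=read_camera("scene")[:,:,::-1];cv2.imwrite("pics/top1.png",im);cv2.imwrite("pics/scene1.png",s)
# door strip, 5x
cv2.imwrite("pics/d.png",cv2.convertScaleAbs(np.hstack([cv2.resize(im[90:240,170:240],None,fx=4,fy=4,interpolation=cv2.INTER_CUBIC),cv2.resize(s[240:390,150:270],None,fx=4,fy=4,interpolation=cv2.INTER_CUBIC)]),alpha=1.6))
E
```

```text
1.7667 [ 655.7 -146.6  152.6] lin cm [-1.06  0.13  4.26] rot [-0.01 -0.01  0.01] F [-0.   0.7  0.8] w 87.9 [ 0.15  0.85  0.01  1.49 -0.01  0.8   0.25]
```

View pics/d.png

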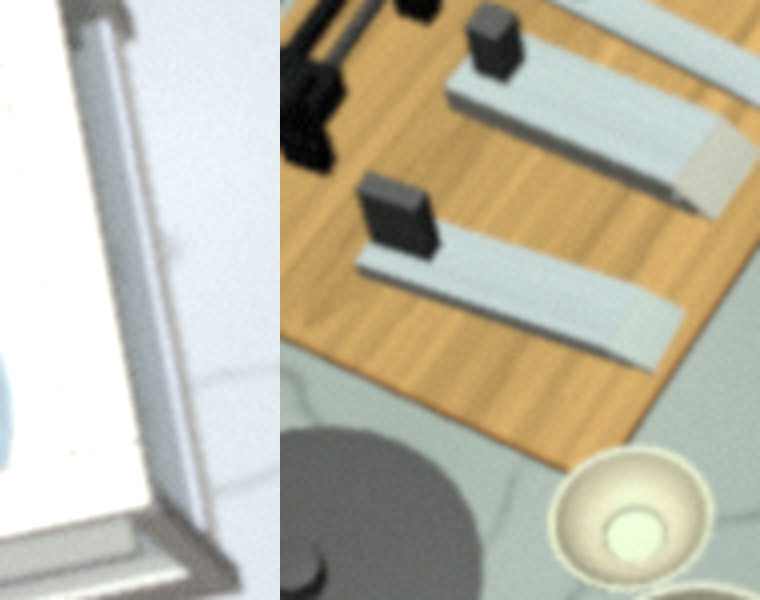

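The crop shows the fin gauge in the scene view with its fin top at about (178,287). It also shows the door's lower front edge in the top view, running from (201,102) to (223,222), just behind the case's corner posts.

Run:
```python
from h import *
np.set_printoptions(precision=1,suppress=True)
s=[(150+(u-280)/4,240+v/4) for u,v in [(360,187),(373,173),(427,187),(418,204)]]
f=px2w("scene",s,70);print(f,f.mean(0))
t=px2w("scene",[(150+(u-280)/4,240+v/4) for u,v in [(685,313),(655,370)]],12);print(t.mean(0))
for z in (8,14):print(px2w("top",[(201.2,102.5),(223,222.5)],z))
```

```text
[[ 667.7 -170.4   70. ]
 [ 657.4 -169.6   70. ]
 [ 652.3 -139.9   70. ]
 [ 663.2 -138.    70. ]] [ 660.2 -154.5   70. ]
[645.9  -7.   12. ]
[[670.3 234.5   8. ]
 [454.4 196.4   8. ]]
[[667.9 233.1  14. ]
 [453.2 195.3  14. ]]
```

>>> jog_arm([
  {"jaw": 0, "linear": [-0.5, 0.1, 2], "rot": [0, 0, 0]},
  {"jaw": 0, "linear": [-1, 0.2, 5], "rot": [0, 0, 0]},
  {"jaw": 0, "linear": [-1, 0.2, 8], "rot": [0, 0, 0]},
  {"jaw": 0, "linear": [-1, 0.2, 10.5], "rot": [0, 0, 0]},
  {"jaw": 0, "linear": [-1, 0.2, 12.0], "rot": [0, 0, 0]},
])

```text
clock: 2.28
eef_pos: [656.3, -153.4, 30.8]
orientation: [[-0.098, 0.995, -0.005], [0.995, 0.098, 0.002], [0.002, -0.005, -1.0]]
ft_force: [-0.3, -0.1, 0.3]
gripper_width: 88.1
finger_force: 0.0
```

>>> jog_arm([
  {"jaw": 0, "linear": [0, 0, 0], "rot": [0, 0, 0]},
  {"jaw": 0.9, "linear": [0, 0, 0], "rot": [0, 0, 0]},
  {"jaw": 1, "linear": [0, 0, 0], "rot": [0, 0, 0]},
  {"jaw": 1, "linear": [0, 0, 0], "rot": [0, 0, 0]},
  {"jaw": 1, "linear": [0, 0, 0], "rot": [0, 0, 0]},
], squeeze=40)

```text
clock: 2.7
eef_pos: [659.6, -154.9, 35.7]
orientation: [[-0.097, 0.995, 0.003], [0.995, 0.097, -0.0], [-0.001, 0.003, -1.0]]
ft_force: [-0.5, -0.6, 0.7]
gripper_width: 63.7
finger_force: 0.0
```

>>> jog_arm([
  {"jaw": 1, "linear": [0, 0, 0], "rot": [0, 0, 0]},
  {"jaw": 1, "linear": [0, 0, 0], "rot": [0, 0, 0]},
  {"jaw": 1, "linear": [0, 0, 0], "rot": [0, 0, 0]},
  {"jaw": 1, "linear": [0, 0, 0], "rot": [0, 0, 0]},
  {"jaw": 1, "linear": [0, 0, 0], "rot": [0, 0, 0]},
])

```text
clock: 3.12
eef_pos: [658.4, -154.8, 33.9]
orientation: [[-0.097, 0.995, -0.0], [0.995, 0.097, 0.0], [0.0, -0.0, -1.0]]
ft_force: [0.4, -0.6, 1.1]
gripper_width: 30.5
finger_force: 0.0
```

```bash
python3 go.py 659 -156 32 5.5
```

```text
3.1167 [ 658.4 -154.8   33.9] lin cm [-0.13  0.05  0.19] rot [-0.   -0.    0.01] F [ 0.4 -0.6  1.1] w 30.5 [ 0.16  1.02  0.    1.52 -0.    0.6   0.26]
```

Good alignment. I'll finish closing, then lift.

>>> jog_arm([
  {"jaw": 1, "linear": [0, 0, 0], "rot": [0, 0, 0]},
  {"jaw": 1, "linear": [0, 0, 0], "rot": [0, 0, 0]},
  {"jaw": 1, "linear": [0, 0, 0], "rot": [0, 0, 0]},
  {"jaw": 1, "linear": [0, 0, 0], "rot": [0, 0, 0]},
  {"jaw": 1, "linear": [0, 0, 0], "rot": [0, 0, 0]},
])

```text
clock: 3.53
eef_pos: [658.5, -154.8, 33.9]
orientation: [[-0.097, 0.995, 0.0], [0.995, 0.097, 0.0], [0.0, 0.0, -1.0]]
ft_force: [0.9, -0.3, -0.4]
gripper_width: 13.7
finger_force: 40.0
```

>>> jog_arm([
  {"jaw": 1, "linear": [0, 0, 0], "rot": [0, 0, 0]},
  {"jaw": 1, "linear": [0, 0, -0.5], "rot": [0, 0, 0]},
  {"jaw": 1, "linear": [0, 0, -2], "rot": [0, 0, 0]},
  {"jaw": 1, "linear": [0, 0, -4], "rot": [0, 0, 0]},
  {"jaw": 1, "linear": [0, 0, -6], "rot": [0, 0, 0]},
])

```text
clock: 3.95
eef_pos: [658.0, -154.7, 95.2]
orientation: [[-0.097, 0.995, -0.001], [0.995, 0.097, 0.0], [0.0, -0.001, -1.0]]
ft_force: [0.9, 0.5, -2.5]
gripper_width: 13.7
finger_force: 40.0
```

```bash
python3 go.py 588 44 94 10.3
```

```text
3.95 [ 658.  -154.7   95.2] lin cm [20.46 -5.04  0.13] rot [-0.01 -0.   -0.95] F [ 0.9  0.5 -2.5] w 13.7 [ 0.16  0.93  0.    1.51 -0.    0.71  0.26]
```

>>> jog_arm([
  {"jaw": 1, "linear": [2, -0.5, 0], "rot": [0, 0, -0.2]},
  {"jaw": 1, "linear": [5.5, -1.4, 0], "rot": [0, 0, -0.4]},
  {"jaw": 1, "linear": [9, -2.3, 0], "rot": [0, 0, -0.6]},
  {"jaw": 1, "linear": [12.5, -3.1, 0], "rot": [0, 0, -0.8]},
  {"jaw": 1, "linear": [16, -4.0, 0], "rot": [0, 0, -0.95]},
])

```text
clock: 4.37
eef_pos: [602.9, 2.0, 95.4]
orientation: [[-0.179, 0.984, 0.002], [0.984, 0.179, 0.0], [0.0, 0.002, -1.0]]
ft_force: [0.5, -0.3, -1.0]
gripper_width: 13.4
finger_force: 40.0
```

>>> jog_arm([
  {"jaw": 1, "linear": [2.5, -0.6, 0], "rot": [0, 0, 0]},
  {"jaw": 1, "linear": [4, -0.7, 0], "rot": [0, 0, 0]},
  {"jaw": 1, "linear": [4.4, -0.7, 0], "rot": [0, 0, 0]},
  {"jaw": 1, "linear": [4.4, -0.7, 0], "rot": [0, 0, 0]},
  {"jaw": 1, "linear": [4.4, -0.7, 0], "rot": [0, 0, 0]},
])

```text
clock: 4.78
eef_pos: [589.2, 41.1, 94.6]
orientation: [[-0.178, 0.984, 0.002], [0.984, 0.178, -0.001], [-0.001, 0.001, -1.0]]
ft_force: [0.4, -0.5, -1.3]
gripper_width: 13.5
finger_force: 40.0
```

```bash
python3 go.py 587 45 24 10.3
python3 - <<'E'
from h import *
im=read_camera("top")[:,:,::-1];cv2.imwrite("pics/top2.png",im)
cv2.imwrite("pics/e.png",cv2.convertScaleAbs(cv2.resize(im[90:240,180:380],None,fx=4,fy=4,interpolation=cv2.INTER_CUBIC),alpha=1.6))
E
```

```text
4.7833 [589.2  41.1  94.6] lin cm [ 0.43 -0.16  7.06] rot [ 0.02  0.02 -0.01] F [ 0.4 -0.5 -1.3] w 13.5 [-0.16  0.84  0.02  1.79 -0.03  0.51  0.06]
```

View pics/e.png

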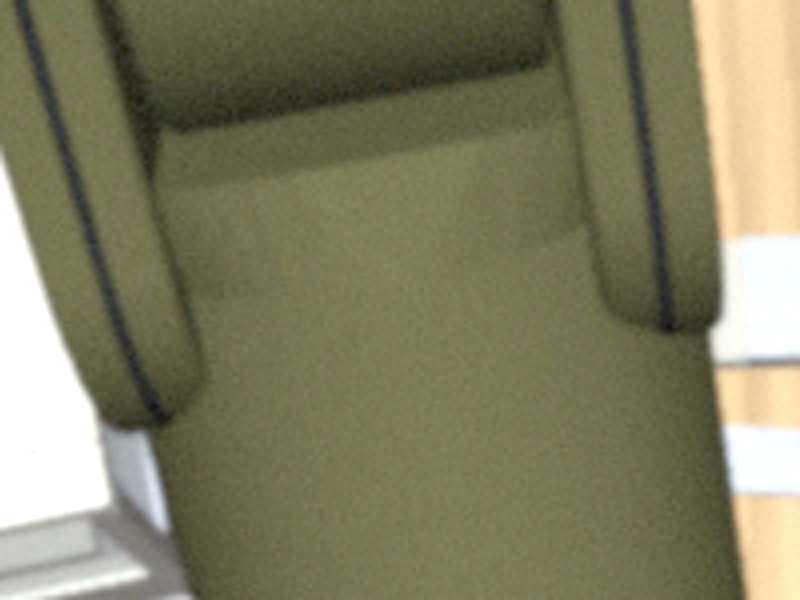

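The arm hides the tongue in the top view, with only the door's end visible near (213,210), so I'll use the scene view and the force readings. Lowering to the counter now.

>>> jog_arm([
  {"jaw": 1, "linear": [0.4, -0.2, 2], "rot": [0, 0, 0]},
  {"jaw": 1, "linear": [0.4, -0.2, 4.5], "rot": [0, 0, 0]},
  {"jaw": 1, "linear": [0.4, -0.2, 6], "rot": [0, 0, 0]},
  {"jaw": 1, "linear": [0.4, -0.2, 6.8], "rot": [0, 0, 0]},
  {"jaw": 1, "linear": [0.4, -0.2, 7.1], "rot": [0, 0, 0]},
])

```text
clock: 5.25
eef_pos: [585.1, 43.8, 23.4]
orientation: [[-0.176, 0.984, -0.002], [0.984, 0.176, -0.002], [-0.001, -0.003, -1.0]]
ft_force: [-8.5, -0.9, 33.9]
gripper_width: 13.4
finger_force: 40.0
```

>>> jog_arm([
  {"jaw": 1, "linear": [0, 0, 0], "rot": [0, 0, 0]},
  {"jaw": 1, "linear": [0, 0, 0], "rot": [0, 0, 0]},
  {"jaw": 1, "linear": [0, 0, 0.05], "rot": [0, 0, 0]},
  {"jaw": 1, "linear": [0, 0, 0.05], "rot": [0, 0, 0]},
  {"jaw": 1, "linear": [0, 0, 0.05], "rot": [0, 0, 0]},
])

```text
clock: 5.67
eef_pos: [586.5, 44.5, 23.5]
orientation: [[-0.177, 0.984, 0.002], [0.984, 0.177, -0.001], [-0.001, 0.001, -1.0]]
ft_force: [-1.4, -1.3, 5.8]
gripper_width: 13.8
finger_force: 40.0
```

```bash
python3 go.py 587 45 24 10.3
python3 - <<'E'
from h import *
im=read_camera("scene")[:,:,::-1];cv2.imwrite("pics/scene2.png",im)
cv2.imwrite("pics/f.png",cv2.convertScaleAbs(cv2.resize(im[130:430,180:540],None,fx=2,fy=2,interpolation=cv2.INTER_CUBIC),alpha=1.6))
E
```

```text
5.6667 [586.5  44.5  23.5] lin cm [ 0.04  0.06 -0.05] rot [ 0.01  0.02 -0.02] F [-1.4 -1.3  5.8] w 13.8 [-0.16  0.96  0.02  1.81 -0.03  0.37  0.05]
```

View pics/f.png

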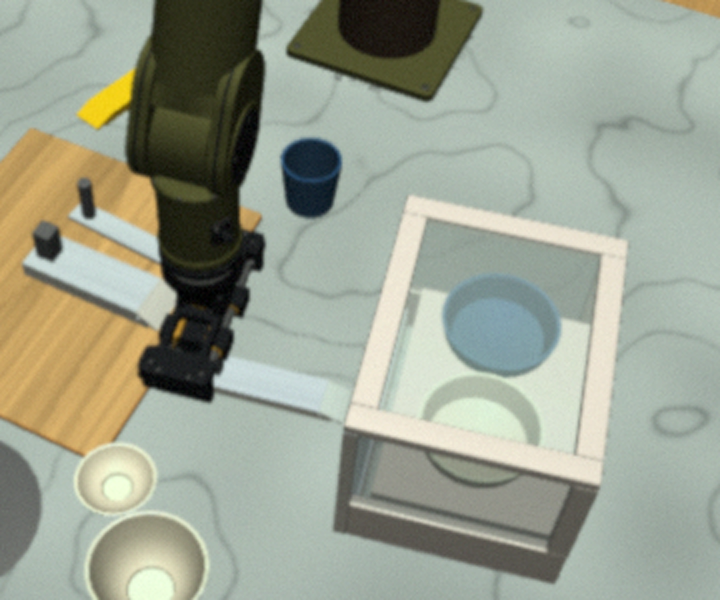

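The scene view shows the tongue flat on the counter, pointing squarely at the door with its tip (crop 345,410) just in front of it. Sliding in, slowly.

>>> jog_arm([
  {"jaw": 1, "linear": [0.6, 0, 0], "rot": [0, 0, 0]},
  {"jaw": 1, "linear": [1.2, 0, 0], "rot": [0, 0, 0]},
  {"jaw": 1, "linear": [1.8, 0, 0], "rot": [0, 0, 0]},
  {"jaw": 1, "linear": [2.4, 0, 0], "rot": [0, 0, 0]},
  {"jaw": 1, "linear": [3.0, 0, 0], "rot": [0, 0, 0]},
])

```text
clock: 6.13
eef_pos: [582.1, 73.6, 23.5]
orientation: [[-0.177, 0.984, 0.004], [0.984, 0.177, -0.002], [-0.003, 0.003, -1.0]]
ft_force: [1.2, -5.5, 6.3]
gripper_width: 13.5
finger_force: 40.0
```

>>> jog_arm([
  {"jaw": 1, "linear": [0.4, 0, 0], "rot": [0, 0, 0]},
  {"jaw": 1, "linear": [0.8, 0, 0], "rot": [0, 0, 0]},
  {"jaw": 1, "linear": [1.2, 0, 0], "rot": [0, 0, 0]},
  {"jaw": 1, "linear": [1.6, 0, 0], "rot": [0, 0, 0]},
  {"jaw": 1, "linear": [2.0, 0, 0], "rot": [0, 0, 0]},
])

```text
clock: 6.55
eef_pos: [579.1, 89.6, 23.5]
orientation: [[-0.175, 0.985, 0.004], [0.985, 0.175, -0.007], [-0.007, 0.003, -1.0]]
ft_force: [2.6, -13.1, 5.6]
gripper_width: 13.8
finger_force: 40.0
```

```bash
python3 go.py 573 124.5 23.5 10.3
```

```text
6.55 [579.1  89.6  23.5] lin cm [ 3.55  0.01 -0.02] rot [ 0.03  0.08 -0.05] F [  2.6 -13.1   5.6] w 13.8 [-0.26  0.96  0.03  1.82 -0.06  0.36 -0.01]
```

Door contact is at the expected place, with a drag of 13 N. Continuing.

>>> jog_arm([
  {"jaw": 1, "linear": [0.4, 0, 0], "rot": [0, 0, 0]},
  {"jaw": 1, "linear": [0.8, 0, 0], "rot": [0, 0, 0]},
  {"jaw": 1, "linear": [1.2, 0, 0], "rot": [0, 0, 0]},
  {"jaw": 1, "linear": [1.6, 0, 0], "rot": [0, 0, 0]},
  {"jaw": 1, "linear": [2.0, 0, 0], "rot": [0, 0, 0]},
])

```text
clock: 6.97
eef_pos: [575.5, 109.4, 23.5]
orientation: [[-0.174, 0.985, 0.004], [0.985, 0.174, -0.006], [-0.007, 0.003, -1.0]]
ft_force: [1.6, -10.6, 6.3]
gripper_width: 13.7
finger_force: 40.0
```

>>> jog_arm([
  {"jaw": 1, "linear": [0.4, 0, 0], "rot": [0, 0, 0]},
  {"jaw": 1, "linear": [0.8, 0, 0], "rot": [0, 0, 0]},
  {"jaw": 1, "linear": [1.2, 0, 0], "rot": [0, 0, 0]},
  {"jaw": 1, "linear": [1.2, 0, 0], "rot": [0, 0, 0]},
  {"jaw": 1, "linear": [1.2, 0, 0], "rot": [0, 0, 0]},
])

```text
clock: 7.38
eef_pos: [573.1, 122.4, 23.5]
orientation: [[-0.175, 0.985, 0.004], [0.985, 0.175, -0.005], [-0.006, 0.003, -1.0]]
ft_force: [1.1, -8.1, 6.1]
gripper_width: 13.9
finger_force: 40.0
```

```bash
python3 go.py 573 124.5 23.5 10.3
python3 - <<'E'
from h import *
im=read_camera("scene")[:,:,::-1];cv2.imwrite("pics/scene3.png",im)
cv2.imwrite("pics/k.png",cv2.convertScaleAbs(cv2.resize(im[230:400,240:440],None,fx=3.5,fy=3.5,interpolation=cv2.INTER_CUBIC),alpha=1.6))
E
```

```text
7.3833 [573.1 122.4  23.5] lin cm [ 0.21  0.03 -0.  ] rot [ 0.03  0.06 -0.04] F [ 1.1 -8.1  6.1] w 13.9 [-0.32  0.96  0.04  1.82 -0.08  0.36 -0.04]
```

View pics/k.png

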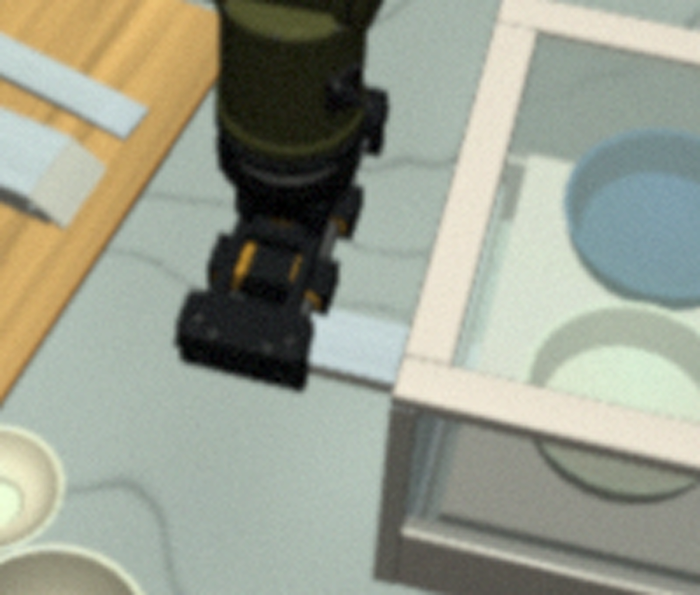

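The tongue is under the door, flat and square. I'll add 2 mm, release and retreat upward.

>>> jog_arm([
  {"jaw": 1, "linear": [0.2, 0, 0], "rot": [0, 0, 0]},
  {"jaw": 1, "linear": [0.2, 0, -0.05], "rot": [0, 0, 0]},
  {"jaw": 1, "linear": [0.2, 0, -0.05], "rot": [0, 0, 0]},
  {"jaw": 0.4, "linear": [0.2, 0, -0.05], "rot": [0, 0, 0]},
  {"jaw": 0.4, "linear": [0.2, 0, -0.05], "rot": [0, 0, 0]},
])

```text
clock: 7.85
eef_pos: [571.0, 129.3, 23.0]
orientation: [[-0.179, 0.984, 0.001], [0.984, 0.179, 0.001], [0.001, 0.001, -1.0]]
ft_force: [-0.7, -0.1, 0.4]
gripper_width: 25.0
finger_force: 0.0
```

>>> jog_arm([
  {"jaw": 0.4, "linear": [0, 0, 0], "rot": [0, 0, 0]},
  {"jaw": 0.4, "linear": [0, 0, 0], "rot": [0, 0, 0]},
  {"jaw": 0.4, "linear": [0, 0, 0], "rot": [0, 0, 0]},
  {"jaw": 0.4, "linear": [0, 0, 0], "rot": [0, 0, 0]},
  {"jaw": 0.4, "linear": [0, 0, 0], "rot": [0, 0, 0]},
])

```text
clock: 8.27
eef_pos: [570.5, 129.2, 22.9]
orientation: [[-0.179, 0.984, -0.0], [0.984, 0.179, 0.0], [0.0, 0.0, -1.0]]
ft_force: [0.6, 0.4, -0.6]
gripper_width: 52.7
finger_force: 0.0
```

>>> jog_arm([
  {"jaw": 0.4, "linear": [0, 0, -1], "rot": [0, 0, 0]},
  {"jaw": 0.4, "linear": [0, 0, -3], "rot": [0, 0, 0]},
  {"jaw": 0.4, "linear": [0, 0, -6], "rot": [0, 0, 0]},
  {"jaw": 0.4, "linear": [0, 0, -9], "rot": [0, 0, 0]},
  {"jaw": 0.4, "linear": [0, 0, -12], "rot": [0, 0, 0]},
])

```text
clock: 8.68
eef_pos: [570.3, 128.8, 144.8]
orientation: [[-0.179, 0.984, -0.0], [0.984, 0.179, 0.0], [0.0, -0.0, -1.0]]
ft_force: [1.0, -0.6, -0.3]
gripper_width: 52.9
finger_force: 0.0
```

>>> jog_arm([
  {"jaw": 0.4, "linear": [-4, 0, -4], "rot": [0, 0, 0]},
  {"jaw": 0.4, "linear": [-8, 0, -8], "rot": [0, 0, 0]},
  {"jaw": 0.4, "linear": [-12, 0, -10], "rot": [0, 0, 0]},
  {"jaw": 0.4, "linear": [-16, 0, -10], "rot": [0, 0, 0]},
  {"jaw": 0.4, "linear": [-20, 0, -10], "rot": [0, 0, 0]},
])

```text
clock: 9.1
eef_pos: [603.2, -44.4, 244.0]
orientation: [[-0.181, 0.984, 0.005], [0.984, 0.181, 0.0], [-0.001, 0.005, -1.0]]
ft_force: [0.3, -0.1, -0.1]
gripper_width: 52.9
finger_force: 0.0
```

>>> jog_arm([
  {"jaw": 0.4, "linear": [-4, 0, 0], "rot": [0, 0, 0]},
  {"jaw": 0.4, "linear": [-8, 0, 0], "rot": [0, 0, 0]},
  {"jaw": 0.4, "linear": [-10, 0, 0], "rot": [0, 0, 0]},
  {"jaw": 0.4, "linear": [-10, 0, 0], "rot": [0, 0, 0]},
  {"jaw": 0.4, "linear": [-10, 0, 0], "rot": [0, 0, 0]},
])

```text
clock: 9.52
eef_pos: [619.4, -143.4, 240.7]
orientation: [[-0.176, 0.984, 0.0], [0.984, 0.176, -0.0], [-0.0, 0.0, -1.0]]
ft_force: [-0.0, -0.0, -0.4]
gripper_width: 52.7
finger_force: 0.0
```

Run:
```python
from h import *
im=read_camera("top")[:,:,::-1];cv2.imwrite("pics/top4.png",im)
cv2.imwrite("pics/m.png",cv2.convertScaleAbs(cv2.resize(im[90:240,170:370],None,fx=4,fy=4,interpolation=cv2.INTER_CUBIC),alpha=1.6))
```

```text
(no output)
```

View pics/m.png

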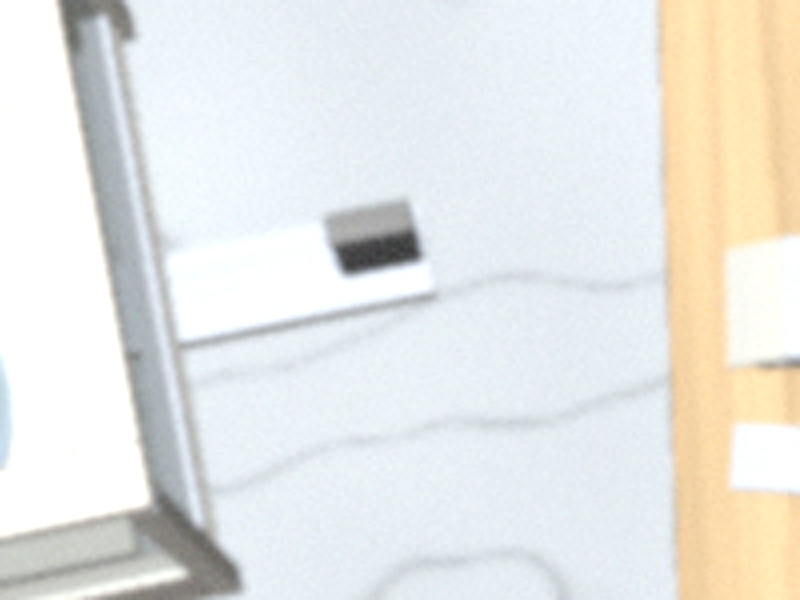

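The gauge lies flat at the middle of the door, square to it, with its fin top at (263,145). The other two gauges are untouched. A quick depth check follows.

Run:
```python
from h import *
np.set_printoptions(precision=1,suppress=True)
P=lambda p,z:px2w("top",[(170+u/4,90+v/4) for u,v in p],z)
f=P([(325,213),(408,200),(417,236),(335,240)],60).mean(0);d=P([(125,50),(212,530)],12)
e=(d[0]-d[1])[:2];e/=np.linalg.norm(e);n=np.array([-e[1],e[0]])
r=P([(435,292),(183,342)],12);q=(r[1]-r[0])[:2];
print(f,d,"handle to door front",abs((f-d[0])[:2]@n),"along from ends",(f-d[0])[:2]@e,(f-d[1])[:2]@e,"angle err",np.degrees(np.arcsin((q/np.linalg.norm(q))@e)), "rear end->door",abs((r[0]-d[0])[:2]@n))
```

```text
[570.8 121.   60. ] [[668.7 233.5  12. ]
 [453.6 195.7  12. ]] handle to door front 93.85832475135601 along from ends -115.9707568339544 102.42985307999348 angle err 0.405483915904794 rear end->door 112.17913767826576
```

```bash
python3 -c "
from plant import *
print(hand_in())"
```

```text
the job is handed in; nothing more can be done
None
```

The job is handed in: gauge_mid (12 mm) lies flat under the middle of the door and square to it, its tip about 48 mm behind the lower edge, released with the door resting on it; the other two gauges and the yellow look-alike were left alone.

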